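# Snap the thread protector onto the plug gauge in its sprung rack

## Robot

A 6-joint arm with a two-finger parallel gripper is mounted at the origin on the work surface. World frame = base frame: x ahead of the robot, y to its left, z up, the work surface at z = 0. Lengths are in m, angles in degrees, forces in N, time in s.
With the tool pointing down it reaches from about 0.275 to 0.75 m from the base axis. Payload 10.2 kg.
Tool frame: the origin (TCP) lies midway between the tips of the shut fingers; the grasp point (between the pads) lies 19 mm behind it; z points along the fingers, x is the direction in which the jaws open and shut, and the axes are right-handed (so a half turn about z gives the same grasp; the last joint's range is limited). The gripper opens to 88 mm and grips with 3 to 60 N. Pads are 18 mm wide; open, the fingers measure 123 mm over their backs; the gripper's body (75 mm by 187 mm) begins 45 mm behind the grasp point.
Start: joints at [60.138, 17.928, 85.812, -0, 76.261, -12.8], TCP at [0.154, 0.502, 0.239] pointing down, gripper open.
Joint ranges: [-168.41, 168.41], [-55.51, 124.54], [10.69, 146.95], [-70.63, 250.63], [1, 178], [-165.06, 165.06]. Speed limits (degrees/s): [136.94, 136.94, 172.46, 180, 180, 180].

## Interface

Orientations are given as a 3x3 rotation matrix whose columns are the frame's x, y, z axes.
In Python, from rig import manip, viewer gives the robot as it stands.
- The arm moves only by the tool drive_tool, never from a script. Its arguments are lists of equal length, an entry for each row: "translation": the shift along the tool's x, y, z in mm, a list of three; "turn": the turn, a rotation vector about the tool's x, y, z in rad, a list of three; "gripper": the finger opening in mm, from 0 to 88.1. A call has 1 to 12 rows; each row is the pose to reach, as a shift and turn from the pose measured when the call began, along the tool's axes at that moment; what a row does not reach only later rows make up. A row lasts 1/12 s, in which the tool goes at most 41.7 mm and 7.16 degrees, less where a joint would pass 70% of its speed; a pose out of reach is approached as far as the arm can. A call with a gripper value outside its range is refused whole. The fingers move at their own pace and stop on an object; "grip_force" is the grip in N (left out, the last holds). Time passes only in rows, so rows that repeat a pose let the fingers close. It gives the time, the measured TCP pose, the force and the opening at its end, in the units of the state.
- manip.get_state(): the state, without advancing time (a new reading comes with each control period).
- viewer.capture(name): name is "scene" or "side" or "wrist"; returns a dict with "frame" (384x512x3 uint8, blue, green, red), "fx", "fy", "cx", "cy" (pixels), "k1" (the pictures are not rectified: a ray, as slopes to the right and down, at radius r is drawn at 1 + k1 r^2 times it, then the intrinsics apply), "R" (3x3) and "t" (3): a world point X has camera coordinates R X + t. Camera axes: x right, y down, z forward; pixel columns grow to the right and rows downward; lengths in m; the calibration is good to about 2 mm. A picture is of the moment at which its call begins. There is no depth.
- manip.close_job(): hands the job in, once; it reports no verdict.
Trained networks look in a picture, given as the dict that the camera call returned (one of the last four; its "shot" number tells which), for a name from the list of things; names that differ only in an ending like _2 or _b are one class to them, and where a whole thing is asked for, a point or a joint stands for the part that bears it (a point fixed in the world has none). Each returns a list of dicts, best first, with "p" (0 to 1); they miss things now and then, are a little off and sometimes report something else, mostly with a low value. They report only what shows in the picture. A call takes as long as a camera call. They do not tell look-alikes from the thing itself.
- viewer.recognise(picture, target): "position" ([x, y, z] in m, in the coordinates of the camera as it stood for that picture, good to about 4 mm: the middle of the surface that is visible of it).
- viewer.trace(picture, target): "region" (384x512 bool, what is visible of it).
The state is a dict: "time": time; "joint_pos": joint angles; "dq": joint speeds; "joint_torque": joint torques, N m; "ee_pos": TCP position; "eef_rot": TCP orientation; "force": force on the tool from outside, world axes, zero at the start; "torque": the same for the moment, N m; "grip_width": finger opening in m.
Only numpy, scipy, OpenCV 4.12 (cv2) and the standard library are available. Lean on these libraries where they do the work, as an engineer would, in place of code of your own. Each camera call takes 0.05 s, during which the arm holds its last target.

## Task

Snap the white nylon thread protector onto the threaded middle of the plug gauge lying in the leaning rack: press it square to the gauge until both arms jump past the gauge's widest point and the protector sits fully home between the two brass collars, then let go. The gauge floats on a sprung saddle that gives way under the press; never drive that saddle down to its bottom stop, and leave the other things on the counter where they stand.

Things in the scene. Friction and masses are not known exactly. Their poses are not given: they have to be found in the camera images.
- protector: White nylon press-over thread protector, 66 mm long (x, along bore and rib), 56 mm over its two arms (y), standing arms down, rib up (z). Origin on the bore axis, mid-length, 28 mm above the counter. Same after a half turn about z. Crown plate 18 to 27 mm above the origin, rib on it up to 67 mm; arms reach 28 mm below. 0.12 to 0.21 kg. Home on the gauge when its origin is on the gauge axis.
- protector_grip (a point): Middle of the protector's rib, 52 mm above the protector's origin, same axes. Place to pinch the rib, which is 14 mm thick (y), 60 mm long (x) and stands 40 mm above the crown plate.
- jaw_a (a joint): Spread of the sprung arm at the protector's +y side, rad, 0 at rest. Its inward lip is 12 mm below the protector's origin; the two lips stand 27 mm apart and must spread to 36 mm.
- jaw_b (a joint): The same for the arm at the -y side.
- gauge_mid (a point): Point on the plug gauge's axis midway between its brass collars; moves with the sprung saddle. x along the axis to its higher, far end; z square to it, out of the saddle, leaning 10 to 25 degrees to the robot's side; press along -z. Threaded neck 36 mm in diameter, 94 mm long, 45 mm free beneath; collars 50 mm in diameter. Funnel yokes 84 mm either side, up to 23 mm above the axis.
- saddle (a joint): Travel (m) of the sprung saddle along -z of gauge_mid: 0 at rest (top), bottom stop 0.045; past 0.041 counts as driven to it. About 500 N/m: gives from 2 N, sinks 0.016 at 10 N, 0.026 at 15 N. The arms need 12 to 19 N (hidden friction) to jump past, so the saddle first sinks 0.019 to 0.034; then the push drops by half or more and the saddle springs up against the protector.
- lean (a joint): Lean of the gauge in rad: 0 level, grows as the far end rises. Clamped fast by strong friction.
- rack: Steel gauge rack, fixed to the counter: base 200 mm (x) by 170 mm, two cheeks 119 mm high at y = +-72 mm carrying the cradle's pivot 100 mm above the counter. Origin at the middle of its underside. The gauge lies 75 mm from the pivot, square to its own axis.
- mallet: Bystander: copper mallet head lying on its side, 80 mm long, 54 mm in diameter. Origin under its middle.
- feeler: Bystander: matte black steel feeler block 95 by 40 by 26 mm. Origin under its middle.
- ring_gauge: Bystander: steel ring gauge 84 mm across, 24 mm high. Origin under its middle.
Things that resemble listed ones, but are neither listed nor needed, are in the scene too. Of the things shaped like the protector, the white one is meant.

How it is judged:
By the outcome, as a careful person would: the job done as asked, in the order asked, and still so for the second after the job is handed in, with the robot touching nothing.
It also fails if it takes over 54 s, if anything falls off the work surface, if the arm or the gripper's body presses on something with over 40 N, if the wrist force passes 120 N, or if a joint passes its speed limit or range.

## Working session

There is one attempt and no reset: what is moved stays moved. The work goes in short steps, Python scripts to look and compute and a tool call to move; the robot and the scene stay as the last step left them, time stands still between calls to the robot, and variables do not carry over. Pictures are saved under pics/ and viewed, and the job is handed in when it is done.

Besides the shell and the picture viewer there is one more tool, called after "Emit:" as name(argument=value, ...), one argument or row to a line, values as JSON. drive_tool: Moves the arm, as the interface text tells. Its arguments: {"type":"object","properties":{"translation":{"type":"array"},"turn":{"type":"array"},"gripper":{"type":"array"},"grip_force":{"type":"number"}},"required":["translation","turn","gripper"]}

```bash
ls; mkdir -p pics; python3 - <<'E'
from rig import manip, viewer
import cv2,pickle
s=manip.get_state();print(s)
for n in ("scene","side","wrist"):
    c=viewer.capture(n);cv2.imwrite(f"pics/{n}0.png",c["frame"]);pickle.dump(c,open(f"pics/{n}0.pkl","wb"))
    print(n,c["fx"],c["fy"],c["cx"],c["cy"],c["k1"],c["R"],c["t"],c["shot"])
    for t in ("protector","gauge_mid","rack","mallet","feeler","ring_gauge"):
        for d in viewer.recognise(c,t): print(t,round(d["p"],2),(c["R"].T@(d["position"]-c["t"])).round(3),end=' ')
        print()
E
```

```text
pics
{'time': 0.0, 'joint_pos': array([ 6.01368605e+01,  1.79582596e+01,  8.58529733e+01,  1.44177140e-03,
        7.62590703e+01, -1.27999824e+01]), 'dq': array([ 0.06085617,  0.0258442 , -0.01832807,  0.02322359,  0.07464939,
        0.06736553]), 'joint_torque': array([-8.85777263e-04, -4.02214336e+01, -2.52273881e+01,  6.94769807e-02,
        3.53022292e-02, -1.09349976e-04]), 'ee_pos': array([0.15393626, 0.50168151, 0.23817845]), 'eef_rot': array([[ 2.93431013e-01,  9.55980042e-01, -6.32168590e-04],
       [ 9.55979509e-01, -2.93431545e-01, -1.05192321e-03],
       [-1.19111580e-03, -2.95673325e-04, -9.99999247e-01]]), 'force': array([0.17374607, 0.0637893 , 0.39559777]), 'torque': array([ 0.0062909 , -0.01536347,  0.01074651]), 'grip_width': 0.08771646607291812}
scene 400.94511647613257 400.94511647613257 254.26759838068455 194.14888745671607 -0.11739327461079486 [[-0.70523097  0.70893553  0.0077261 ]
 [ 0.53282739  0.53716906 -0.65386878]
 [-0.46770103 -0.45701184 -0.75656852]] [ 0.33431921 -0.19447966  1.37450037] 1
protector 0.96 [ 0.575 -0.012  0.054] protector 0.93 [ 0.472
[... 628 characters left out ...]
0.057] protector 0.76 [ 0.32  -0.264  0.055] protector 0.75 [ 0.57  -0.042  0.049] protector 0.65 [ 0.398 -0.018  0.059] 
gauge_mid 0.56 [0.602 0.147 0.161] gauge_mid 0.24 [ 0.496 -0.144  0.015] 
rack 0.83 [0.612 0.135 0.099] rack 0.62 [ 0.461 -0.137  0.058] 
mallet 0.96 [ 0.505 -0.309  0.049] 
feeler 0.69 [ 0.643 -0.153  0.026] 
ring_gauge 0.73 [ 0.502 -0.311  0.048] ring_gauge 0.7 [0.512 0.355 0.023] 
wrist 276.4562376669946 276.4562376669946 252.15287106610106 190.8671359081598 -0.06802157292910213 [[ 2.93410194e-01  9.55986613e-01  2.32325643e-04]
 [ 9.17145862e-01 -2.81557791e-01  2.82079206e-01]
 [ 2.69729358e-01 -8.25518379e-02 -9.59391092e-01]] [-0.52578473 -0.03877033  0.39008367] 3
```

View pics/scene0.png

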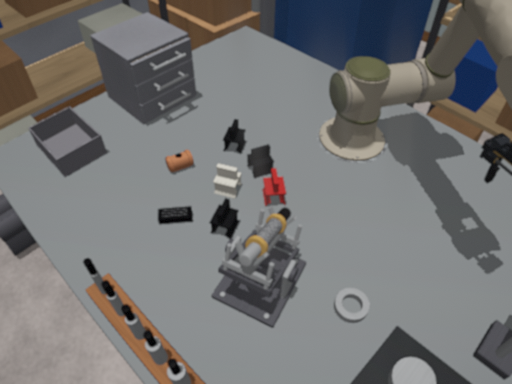

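View pics/side0.png

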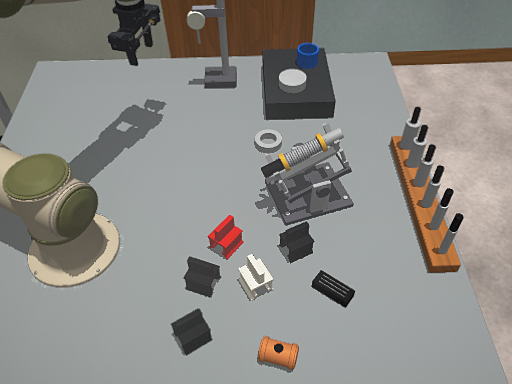

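View pics/wrist0.png

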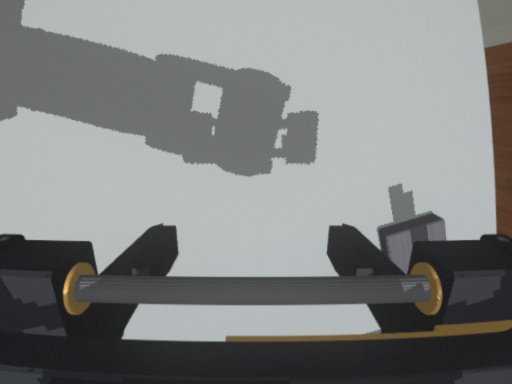

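```bash
cat > h.py <<'E'
import numpy as np, cv2, pickle
def cam(n):
    return pickle.load(open(f"pics/{n}.pkl","rb"))
def proj(c,X):
    X=np.atleast_2d(X);P=X@c["R"].T+c["t"];s=P[:,:2]/P[:,2:]
    r2=(s**2).sum(1,keepdims=True);s=s*(1+c["k1"]*r2)
    return s*[c["fx"],c["fy"]]+[c["cx"],c["cy"]]
def ray(c,uv):
    uv=np.atleast_2d(np.float64(uv))
    d=(uv-[c["cx"],c["cy"]])/[c["fx"],c["fy"]];s=d.copy()
    for _ in range(20): s=d/(1+c["k1"]*(s**2).sum(1,keepdims=True))
    D=np.c_[s,np.ones(len(s))]@c["R"];return -c["R"].T@c["t"],D/np.linalg.norm(D,axis=1,keepdims=True)
def tri(obs):
    A=0;b=0
    for c,uv in obs:
        o,d=ray(c,uv);d=d[0];M=np.eye(3)-np.outer(d,d);A=A+M;b=b+M@o
    return np.linalg.solve(A,b)
def grab(n,name):
    from rig import viewer
    c=viewer.capture(n);cv2.imwrite(f"pics/{name}.png",c["frame"]);pickle.dump(c,open(f"pics/{name}.pkl","wb"));return c
def crop(c,u,v,w,h,k,name):
    f=c["frame"][v:v+h,u:u+w];cv2.imwrite(f"pics/{name}.png",cv2.resize(f,None,fx=k,fy=k,interpolation=cv2.INTER_CUBIC))
E
python3 - <<'E'
from h import *
a=cam("scene0");b=cam("side0");w=cam("wrist0")
print(-w["R"].T@w["t"])
from rig import manip
s=manip.get_state();R=s["eef_rot"];print("cam in tool",R.T@(-w["R"].T@w["t"]-s["ee_pos"]),"cam axes in tool\n",R.T@w["R"].T)
f=np.hstack([cv2.resize(a["frame"][150:320,190:310],None,fx=3,fy=3,interpolation=2),cv2.resize(b["frame"][115:285,230:360],None,fx=3,fy=3,interpolation=2)])
cv2.imwrite("pics/c0.png",f);print(f.shape)
E
```

```text
[0.08461163 0.5239292  0.38530126]
cam in tool [ 0.00068689 -0.07285582 -0.14656522] cam axes in tool
 [[ 9.99999985e-01 -3.24315203e-05  1.69185342e-04]
 [-1.66084892e-05  9.59392215e-01  2.82075482e-01]
 [-1.71463237e-04 -2.82075481e-01  9.59392200e-01]]
(510, 750, 3)
```

View pics/c0.png

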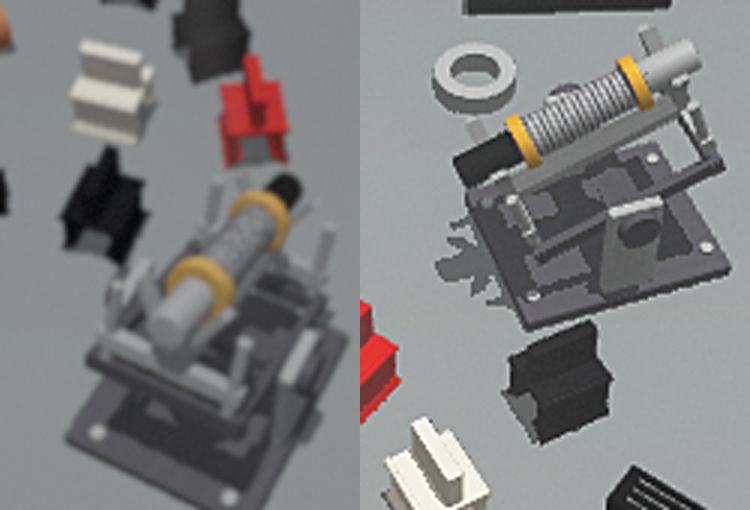

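```bash
cat >> h.py <<'E'
def rel(pos,Rt):
    from rig import manip
    from scipy.spatial.transform import Rotation as Ro
    s=manip.get_state();R=s["eef_rot"]
    print("translation mm",(R.T@(np.array(pos)-s["ee_pos"])*1e3).round(1),"turn",Ro.from_matrix(R.T@Rt).as_rotvec().round(4))
def down(yaw_x):  # tool x at yaw deg, z down
    c,s=np.cos(np.radians(yaw_x)),np.sin(np.radians(yaw_x))
    x=np.array([c,s,0]);z=np.array([0,0,-1.]);return np.c_[x,np.cross(z,x),z]
E
python3 - <<'E'
from h import *
a=cam("scene0");b=cam("side0")
p=tri([(a,(217.7,163.3)),(b,(262.7,280))]);q=tri([(a,(239,168.3)),(b,(251.7,255))]);print(p,q,np.degrees(np.arctan2(*(q-p)[1::-1])))
cv2.imwrite("pics/c1.png",np.hstack([cv2.resize(a["frame"][155:205,200:255],None,fx=7,fy=7,interpolation=2),cv2.resize(b["frame"][252:302,230:285],None,fx=7,fy=7,interpolation=2)]))
# gauge collars
for yaw in (20,200): 
    rel([0.47,-0.03,0.36],down(yaw))
E
```

```text
[ 0.47290914 -0.16193325  0.08705975] [ 0.44913251 -0.09837356  0.0942482 ] 110.50998957223251
translation mm [-415.8  458.1 -121.3] turn [-0.000e+00 -1.000e-04  9.239e-01]
translation mm [-415.8  458.1 -121.3] turn [ 1.0000e-04 -0.0000e+00 -2.2177e+00]
```

View pics/c1.png

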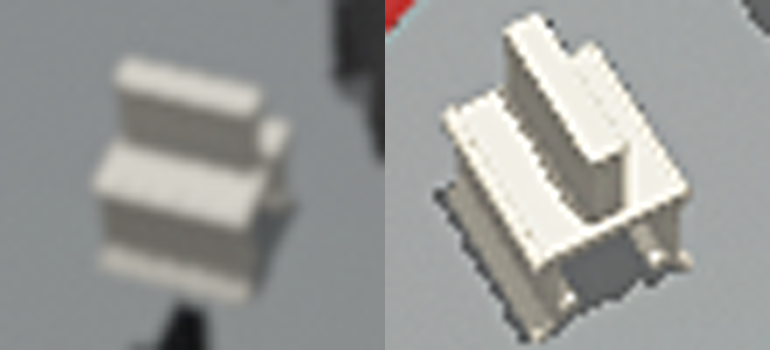

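```bash
python3 - <<'E'
from h import *
a=cam("scene0");b=cam("side0")
p=tri([(a,(276.7,221)),(b,(284.3,161.7))]);q=tri([(a,(256.7,245.7)),(b,(321.3,142.7))]);d=q-p;print(p,q,(p+q)/2,np.linalg.norm(d),np.degrees(np.arctan2(d[1],d[0])),np.degrees(np.arcsin(d[2]/np.linalg.norm(d))))
rel([0.55,0.13,0.38],down(100))
E
```

```text
[0.54284634 0.13539435 0.15676283] [0.63895722 0.16564244 0.18859056] [0.59090178 0.15051839 0.17267669] 0.10566575629410863 17.469872044240443 17.530374830910514
translation mm [-239.3  487.6 -141.3] turn [ 0.000e+00 -1.000e-04 -4.723e-01]
```

```bash
python3 - <<'E'
from h import *
rel([0.52,0.13,0.37],down(107))
E
```

```text
translation mm [-248.1  459.  -131.3] turn [ 0.000e+00 -1.000e-04 -5.945e-01]
```

Emit:
drive_tool(
  translation=[
    [0,0,-40],
    [0,0,-80],
    [-248,459,-131],
    [-248,459,-131],
    [-248,459,-131],
    [-248,459,-131],
    [-248,459,-131],
    [-248,459,-131],
    [-248,459,-131],
    [-248,459,-131],
    [-248,459,-131],
    [-248,459,-131],
  ],
  turn=[
    [0,0,-0.1],
    [0,0,-0.2],
    [0,0,-0.594],
    [0,0,-0.594],
    [0,0,-0.594],
    [0,0,-0.594],
    [0,0,-0.594],
    [0,0,-0.594],
    [0,0,-0.594],
    [0,0,-0.594],
    [0,0,-0.594],
    [0,0,-0.594],
  ],
  gripper=[88,88,88,88,88,88,88,88,88,88,88,88],
)

```text
time: 2.05
ee_pos: [0.4356, 0.2154, 0.3582]
eef_rot: [[-0.292, 0.957, 0.0], [0.957, 0.292, 0.0], [0.0, 0.0, -1.0]]
force: [0.8, 0.6, -0.1]
grip_width: 0.0884
```

```bash
python3 - <<'E'
from h import *
rel([0.52,0.13,0.37],down(107))
E
```

```text
translation mm [-106.3   55.8  -11.7] turn [ 0.0005 -0.     -0.0007]
```

Emit:
drive_tool(
  translation=[
    [-106,56,-12],
    [-106,56,-12],
    [-106,56,-12],
    [-106,56,-12],
    [-106,56,-12],
    [-106,56,-12],
    [-106,56,-12],
  ],
  turn=[
    [0,0,0],
    [0,0,0],
    [0,0,0],
    [0,0,0],
    [0,0,0],
    [0,0,0],
    [0,0,0],
  ],
  gripper=[88,88,88,88,88,88,88],
)

```text
time: 2.63
ee_pos: [0.5194, 0.1313, 0.3705]
eef_rot: [[-0.293, 0.956, 0.001], [0.956, 0.293, 0.0], [0.0, 0.001, -1.0]]
force: [-0.7, 0.3, 0.3]
grip_width: 0.0878
```

```bash
python3 - <<'E'
from h import *
c=grab("wrist","w1");crop(c,0,0,512,384,1.5,"w1b")
print(c["R"],c["t"])
E
```

```text
[[-2.93012719e-01  9.56108359e-01  5.93650384e-04]
 [ 9.17068251e-01  2.80872611e-01  2.83013074e-01]
 [ 2.70424426e-01  8.34708482e-02 -9.59115868e-01]] [ 0.02582408 -0.58993887  0.36498833]
```

View pics/w1b.png

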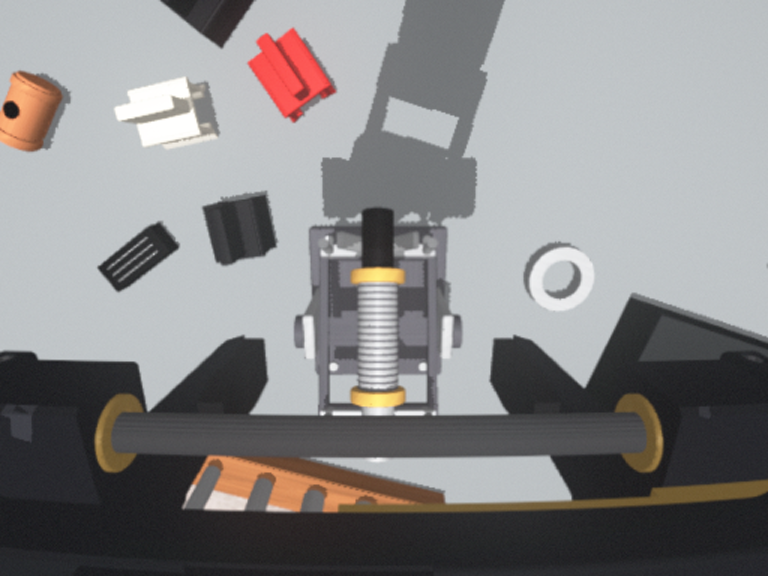

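```bash
cat > fitg.py <<'E'
from h import *
from scipy.optimize import minimize
boxes={"w1":(230,170,290,280),"scene0":(235,185,300,265),"side0":(270,130,335,180)}
def frame(p):
    x,y,yaw,lean=p; cy,sy=np.cos(yaw),np.sin(yaw);cl,sl=np.cos(lean),np.sin(lean)
    X=np.array([cy*cl,sy*cl,sl]);Y=np.array([-sy,cy,0]);Z=np.cross(X,Y)
    return np.array([x,y,0.1])+0.075*Z,np.c_[X,Y,Z]
th=np.linspace(0,2*np.pi,40,endpoint=False)
def cyl(m,R,a,b,r):
    return np.vstack([m+np.c_[np.full(40,s),r*np.cos(th),r*np.sin(th)]@R.T for s in (a,b)])
obs=[]
vis=[]
def load(names):
    for n in names:
        c=cam(n);u0,v0,u1,v1=boxes[n];f=c["frame"]
        hsv=cv2.cvtColor(f,cv2.COLOR_BGR2HSV);m=cv2.inRange(hsv,(10,110,90),(30,255,255));k=np.zeros_like(m);k[v0:v1,u0:u1]=1;m*=k
        nn,lab,st,ce=cv2.connectedComponentsWithStats(m)
        ids=sorted(range(1,nn),key=lambda i:-st[i,4])[:2]
        print(n,[(st[i].tolist(),ce[i].round(1).tolist()) for i in ids])
        for i in ids:
            ys,xs=np.nonzero(lab==i);obs.append((n,c,np.c_[xs,ys].astype(np.float32),ce[i]))
    return obs
def sup(P,ang):
    D=np.c_[np.cos(ang),np.sin(ang)];return (P@D.T).max(0)
A=np.linspace(0,2*np.pi,16,endpoint=False)
def res(p,T,obs,off):
    m,R=frame(p[:4]);r=[]
    cs=[proj_all for proj_all in ()]
    for n,c,P,ce in obs:
        best=None
        for s in (-1,1):
            Q=proj(c,cyl(m,R,s*.047,s*(.047+T),.025))
            if best is None or np.linalg.norm(Q.mean(0)-ce)<best[0]: best=(np.linalg.norm(Q.mean(0)-ce),Q)
        r.append(sup(best[1],A)-sup(P,A)-0.4)
    return np.array(r)
if __name__=="__main__":
    from scipy.optimize import least_squares
    load(["w1","scene0","side0"])
    for names in (["w1","scene0","side0"],["w1"],["scene0"],["side0"]):
        ob=[o for o in obs if o[0] in names]
        s=least_squares(lambda q:res(q[:4],q[4],ob,0).ravel(),[.57,.145,.3,.3,.01],loss="soft_l1",x_scale=[.01,.01,.05,.05,.003])
        m,R=frame(s.x[:4]);print(names,s.x.round(4),np.degrees(s.x[2:4]).round(2),m.round(4),s.cost);print(np.abs(res(s.x[:4],s.x[4],ob,0)).mean(1).round(2))
E
python3 fitg.py
```

```text
w1 [([234, 258, 36, 13, 351], [251.5, 265.0]), ([234, 178, 36, 11, 340], [251.5, 182.9])]
scene0 [([246, 235, 22, 20, 158], [257.7, 242.4]), ([268, 214, 18, 18, 101], [279.4, 219.2])]
side0 [([315, 133, 13, 19, 95], [321.5, 141.6]), ([278, 153, 12, 18, 87], [283.8, 161.6])]
['w1', 'scene0', 'side0'] [0.6152 0.16   0.2933 0.3364 0.0106] [16.81 19.28] [0.5915 0.1528 0.1708] 59.43090571159763
[1.11 0.78 1.48 2.03 0.71 0.54]
['w1'] [0.6191 0.1617 0.2979 0.387  0.0112] [17.07 22.18] [0.5921 0.1534 0.1695] 12.718390373023148
[0.97 0.8 ]
['scene0'] [ 0.6024  0.1555  0.2155  0.2075 -0.0019] [12.35 11.89] [0.5873 0.1522 0.1734] 9.91277631375576
[0.61 0.82]
['side0'] [0.6195 0.1601 0.2761 0.3689 0.0109] [15.82 21.14] [0.5934 0.1527 0.17  ] 2.98600075493359
[0.33 0.4 ]
```

```bash
cat > ov.py <<'E'
from fitg import *
def overlay(p,T,names,out,k=5):
    ims=[]
    m,R=frame(p)
    for n in names:
        c=cam(n);u0,v0,u1,v1=boxes[n];u0-=25;u1+=25;v0-=25;v1+=25
        f=cv2.resize(c["frame"][v0:v1,u0:u1],None,fx=k,fy=k,interpolation=2)
        for a,b,r,col in ((-.047-T,-.047,.025,(0,0,255)),(.047,.047+T,.025,(0,0,255)),(-.047,.047,.018,(0,255,0))):
            Q=proj(c,cyl(m,R,a,b,r));Q=((Q-[u0,v0]+.5)*k-.5).astype(np.int32)
            h=cv2.convexHull(Q.reshape(-1,1,2));cv2.polylines(f,[h],True,col,1)
        ims.append(f)
    H=max(f.shape[0] for f in ims);ims=[cv2.copyMakeBorder(f,0,H-f.shape[0],0,0,0) for f in ims]
    f=np.hstack(ims);s=min(800/f.shape[1],600/f.shape[0],1);cv2.imwrite(f"pics/{out}.png",cv2.resize(f,None,fx=s,fy=s,interpolation=3))
E
python3 - <<'E'
from ov import *
from scipy.optimize import least_squares
load(["w1","side0"])
s=least_squares(lambda q:res(q[:4],q[4],obs,0).ravel(),[.57,.145,.3,.3,.01],loss="soft_l1",x_scale=[.01,.01,.05,.05,.003])
m,R=frame(s.x[:4]);print(s.x.round(4),np.degrees(s.x[2:4]).round(2),m.round(4),s.cost);print(np.abs(res(s.x[:4],s.x[4],obs,0)).mean(1).round(2))
overlay(s.x[:4],s.x[4],["w1","scene0","side0"],"ov1",5)
E
```

```text
w1 [([234, 258, 36, 13, 351], [251.5, 265.0]), ([234, 178, 36, 11, 340], [251.5, 182.9])]
side0 [([315, 133, 13, 19, 95], [321.5, 141.6]), ([278, 153, 12, 18, 87], [283.8, 161.6])]
[0.6183 0.161  0.2922 0.369  0.011 ] [16.74 21.14] [0.5924 0.1532 0.17  ] 18.333043990645415
[0.9  0.93 0.57 0.42]
```

View pics/ov1.png

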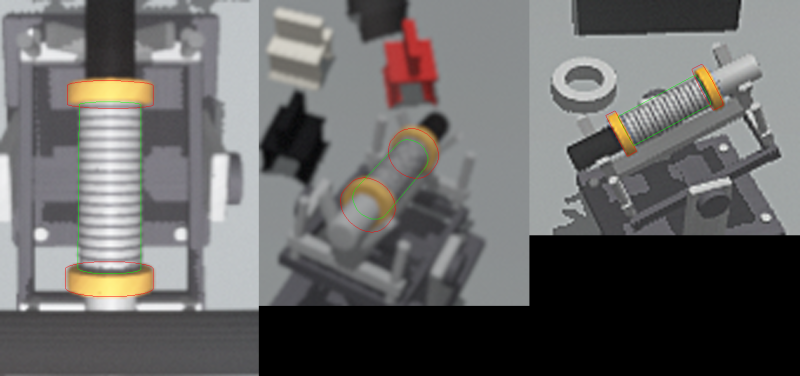

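```bash
python3 - <<'E'
import fitg
from ov import *
from scipy.optimize import least_squares
def frame5(p):
    m,R=frame(p[:4]);return m+[0,0,p[4]],R
load(["w1","side0","scene0"])
def rs(q,ob,T=.011):
    fitg_frame=frame5(q);m,R=fitg_frame;r=[]
    for n,c,P,ce in ob:
        Qs=[proj(c,cyl(m,R,s*.047,s*(.047+T),.025)) for s in (-1,1)]
        Q=min(Qs,key=lambda Q:np.linalg.norm(Q.mean(0)-ce));r.append(sup(Q,A)-sup(P,A)-0.2)
    return np.array(r)
for names in (["w1"],["side0"],["w1","side0"]):
    ob=[o for o in obs if o[0] in names]
    s=least_squares(lambda q:rs(q,ob).ravel(),[.57,.145,.3,.3,0],loss="soft_l1",x_scale=[.01,.01,.05,.05,.01])
    m,R=frame5(s.x);print(names,np.degrees(s.x[2:4]).round(2),m.round(4),s.cost);print(np.abs(rs(s.x,ob)).mean(1).round(2))
    for o in ob[:1]: print(rs(s.x,ob)[:2].round(1))
for o in obs[4:]:
  print(o[0],o[3])
E
```

```text
w1 [([234, 258, 36, 13, 351], [251.5, 265.0]), ([234, 178, 36, 11, 340], [251.5, 182.9])]
side0 [([315, 133, 13, 19, 95], [321.5, 141.6]), ([278, 153, 12, 18, 87], [283.8, 161.6])]
scene0 [([246, 235, 22, 20, 158], [257.7, 242.4]), ([268, 214, 18, 18, 101], [279.4, 219.2])]
['w1'] [17.07 22.78] [0.5918 0.1533 0.1701] 15.72364214423968
[1.08 0.95]
[[ 1.   1.   0.8 -0.3 -0.2 -0.3  0.8  0.9  0.9  1.8  1.7  1.3  1.6  1.2
   1.7  1.8]
 [ 0.5  1.5  1.6  1.4  2.7  1.4  1.7  1.2  0.5  0.5  0.5  0.1 -0.4 -0.1
   0.5  0.5]]
['side0'] [15.47 21.47] [0.5942 0.1578 0.165 ] 4.953375766733993
[0.47 0.54]
[[ 0.1  0.3  0.5  0.3  0.6  0.8  0.8  0.3  0.5  0.6  0.7  0.4  0.5  0.2
  -0.2 -0.7]
 [ 1.3  1.1  0.7  0.1  0.7  0.3 -0.  -0.1  0.1  0.3  0.3  0.5  1.2  0.9
   0.5  0.5]]
['w1', 'side0'] [16.79 20.88] [0.5928 0.1536 0.1688] 22.851317483092938
[1.05 1.05 0.58 0.57]
[[ 0.6  0.6  0.5 -0.3  0.3 -0.2  0.8  0.9  1.   1.9  1.8  1.6  2.2  1.2
   1.5  1.5]
 [ 0.6  1.8  2.   1.7  2.5  1.5  1.8  1.2  0.4  0.3  0.2 -0.3 -1.3 -0.5
   0.3  0.5]]
scene0 [257.70253165 242.43670886]
scene0 [279.38613861 219.22772277]
```

```bash
python3 - <<'E'
from h import *
rel([0.457,-0.125,0.25],down(20))
E
```

```text
translation mm [-226.8 -134.9  120.5] turn [ 7.0000e-04 -7.0000e-04  1.5194e+00]
```

Emit:
drive_tool(
  translation=[
    [-80,-48,0],
    [-160,-95,20],
    [-227,-135,120],
    [-227,-135,120],
    [-227,-135,120],
    [-227,-135,120],
    [-227,-135,120],
    [-227,-135,120],
    [-227,-135,120],
    [-227,-135,120],
    [-227,-135,120],
    [-227,-135,120],
  ],
  turn=[
    [0,0,1.52],
    [0,0,1.52],
    [0,0,1.52],
    [0,0,1.52],
    [0,0,1.52],
    [0,0,1.52],
    [0,0,1.52],
    [0,0,1.52],
    [0,0,1.52],
    [0,0,1.52],
    [0,0,1.52],
    [0,0,1.52],
  ],
  gripper=[88,88,88,88,88,88,88,88,88,88,88,88],
)

```text
time: 3.68
ee_pos: [0.4569, -0.1243, 0.2508]
eef_rot: [[0.935, 0.354, 0.001], [0.354, -0.935, 0.0], [0.001, 0.0, -1.0]]
force: [0.7, -0.2, 0.2]
grip_width: 0.0881
```

Emit:
drive_tool(
  translation=[
    [0,0,0],
    [0,0,0],
    [0,0,0],
  ],
  turn=[
    [0,0,0],
    [0,0,0],
    [0,0,0],
  ],
  gripper=[88,88,88],
)

```text
time: 3.93
ee_pos: [0.4569, -0.1238, 0.251]
eef_rot: [[0.934, 0.358, 0.002], [0.358, -0.934, -0.0], [0.002, 0.001, -1.0]]
force: [0.1, -0.1, -0.8]
grip_width: 0.0881
```

```bash
python3 - <<'E'
from h import *
c=grab("wrist","w2");crop(c,0,0,512,384,1.5,"w2b")
E
```

```text
(no output)
```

View pics/w2b.png

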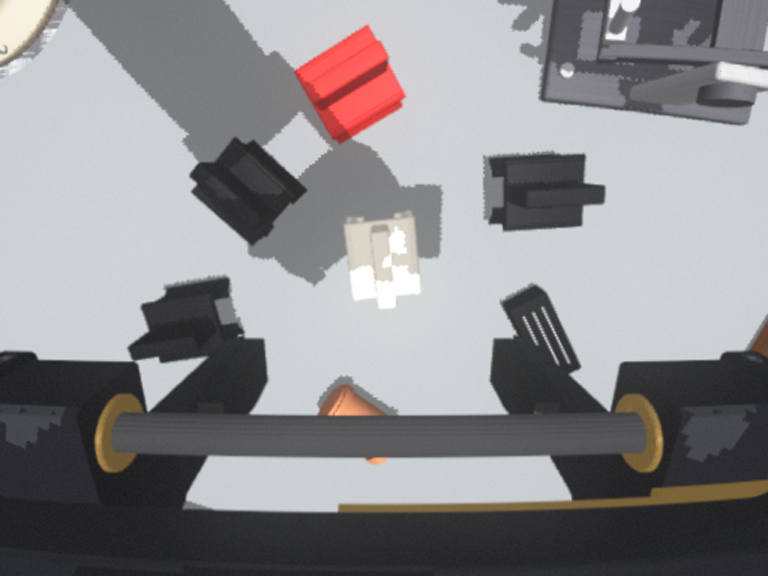

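```bash
cat > fitp.py <<'E'
from h import *
from scipy.optimize import least_squares
def box(x,y,z0,z1): return [[a*x,b*y,c] for a in(-1,1) for b in (-1,1) for c in (z0,z1)]
PTS=np.array(box(.033,.028,-.028,.027)+box(.030,.007,.027,.067))
A=np.linspace(0,2*np.pi,24,endpoint=False)
def sup(P): return (P@np.c_[np.cos(A),np.sin(A)].T).max(0)
def mod(p):
    c,s=np.cos(p[2]),np.sin(p[2]);return PTS@np.array([[c,-s,0],[s,c,0],[0,0,1]]).T+[p[0],p[1],.028]
E
python3 - <<'E'
from fitp import *
from rig import viewer
c=viewer.capture("wrist");pickle.dump(c,open("pics/w3.pkl","wb"));cv2.imwrite("pics/w3.png",c["frame"])
o=[]
for n,cc in (("w3",c),("side",viewer.capture("side")),("scene",viewer.capture("scene"))):
    tgt=proj(cc,[[.461,-.13,.045]])[0]
    for d in viewer.trace(cc,"protector"):
        ys,xs=np.nonzero(d["region"]);ce=np.array([xs.mean(),ys.mean()])
        if np.linalg.norm(ce-tgt)<20: print(n,d["p"],ce,tgt,len(xs));o.append((n,cc,np.c_[xs,ys]));break
pickle.dump(o,open("pics/po.pkl","wb"))
for names in (["w3"],["side"],["scene"],["w3","side","scene"]):
    ob=[q for q in o if q[0] in names]
    if not ob: continue
    f=lambda p:np.concatenate([sup(proj(q[1],mod(p)))-sup(q[2])-.4 for q in ob])
    s=least_squares(f,[.461,-.13,1.92],x_scale=[.01,.01,.05],loss="soft_l1");print(names,s.x.round(4),np.degrees(s.x[2]),s.cost,np.abs(f(s.x)).mean())
f=cv2.resize(c["frame"][120:230,210:310],None,fx=5,fy=5,interpolation=2)
Q=((proj(c,mod(s.x))-[210,120]+.5)*5).astype(int)
for i in range(2):
    for b in range(8):
        for k in (1,2,4):
            if not b&k: cv2.line(f,tuple(map(int,Q[i*8+b])),tuple(map(int,Q[i*8+(b|k)])),(0,0,255) if i else (0,200,0),1)
cv2.imwrite("pics/ovp.png",f)
E
```

```text
w3 0.64 [255.30260599 171.0579541 ] [252.92950652 173.80117236] 2571
side 0.65 [254.36933045 276.12742981] [254.21627966 276.08199197] 926
scene 0.93 [226.92145863 180.82608696] [226.32159475 177.87568947] 713
['w3'] [ 0.4622 -0.1244  2.0436] 117.09046017557827 4.678642317096075 0.6014205893189436
['side'] [ 0.463 -0.127  2.102] 120.43286849213685 8.061528722803512 0.7816343692199622
['scene'] [ 0.4623 -0.1235  2.0501] 117.46271242259753 1.0875774238264924 0.2657399224514149
['w3', 'side', 'scene'] [ 0.4623 -0.1246  2.0588] 117.96167904303162 18.03089671382458 0.5853640655459645
```

View pics/ovp.png

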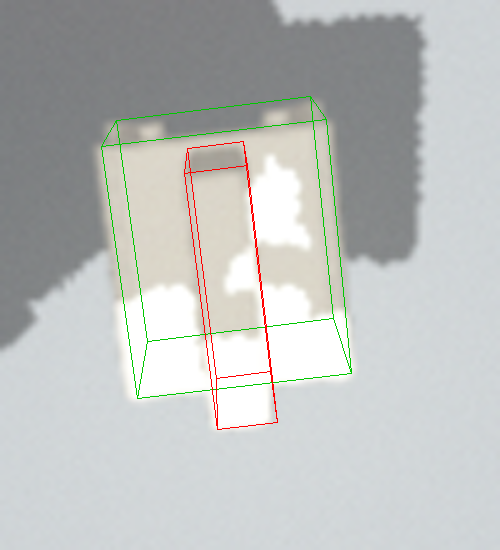

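```bash
python3 - <<'E'
from h import *
rel([0.4622,-0.1244,0.12],down(27.3))
rel([0.4622,-0.1244,0.060],down(27.3))
E
```

```text
translation mm [  4.7   1.9 130.7] turn [ 0.0005 -0.0013 -0.1139]
translation mm [  4.7   1.9 190.7] turn [ 0.0005 -0.0013 -0.1139]
```

Emit:
drive_tool(
  translation=[
    [4.7,2,40],
    [4.7,2,80],
    [4.7,2,115],
    [4.7,2,130],
    [4.7,2,130],
    [4.7,2,145],
    [4.7,2,160],
    [4.7,2,175],
    [4.7,2,185],
    [4.7,2,190.5],
    [4.7,2,190.5],
    [4.7,2,190.5],
  ],
  turn=[
    [0,0,-0.114],
    [0,0,-0.114],
    [0,0,-0.114],
    [0,0,-0.114],
    [0,0,-0.114],
    [0,0,-0.114],
    [0,0,-0.114],
    [0,0,-0.114],
    [0,0,-0.114],
    [0,0,-0.114],
    [0,0,-0.114],
    [0,0,-0.114],
  ],
  gripper=[50,50,50,50,50,50,50,50,50,50,50,50],
)

```text
time: 5.28
ee_pos: [0.4627, -0.1247, 0.0609]
eef_rot: [[0.889, 0.459, 0.002], [0.459, -0.889, -0.0], [0.002, 0.001, -1.0]]
force: [-0.0, -0.4, -0.0]
grip_width: 0.05
```

```bash
python3 - <<'E'
from h import *
from rig import manip
s=manip.get_state();print(s["ee_pos"],s["force"],s["grip_width"]);rel([0.4622,-0.1244,0.060],down(27.3))
c=grab("wrist","w4")
E
```

```text
[ 0.4626688  -0.12470142  0.06093139] [-0.04919783 -0.41010588 -0.02159265] 0.04998631517929519
translation mm [-0.3 -0.5  0.9] turn [ 0.0013 -0.0018  0.0002]
```

View pics/w4.png

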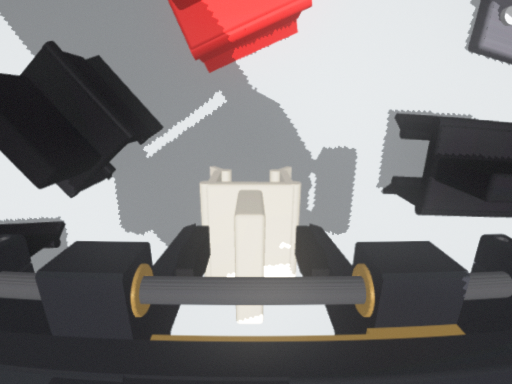

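Emit:
drive_tool(
  translation=[
    [0,0,0],
    [0,0,0],
    [0,0,0],
    [0,0,0],
    [0,0,0],
    [0,0,0],
    [0,0,0],
  ],
  turn=[
    [0,0,0],
    [0,0,0],
    [0,0,0],
    [0,0,0],
    [0,0,0],
    [0,0,0],
    [0,0,0],
  ],
  gripper=[0,0,0,0,0,0,0],
  grip_force=60,
)

```text
time: 5.92
ee_pos: [0.4628, -0.1247, 0.0611]
eef_rot: [[0.889, 0.459, 0.003], [0.459, -0.889, -0.001], [0.002, 0.002, -1.0]]
force: [-0.3, 1.2, 0.2]
grip_width: 0.0135
```

Emit:
drive_tool(
  translation=[
    [0,0,-10],
    [0,0,-40],
    [0,0,-80],
    [0,0,-120],
    [0,0,-160],
    [0,0,-160],
  ],
  turn=[
    [0,0,0],
    [0,0,0],
    [0,0,0],
    [0,0,0],
    [0,0,0],
    [0,0,0],
  ],
  gripper=[0,0,0,0,0,0],
)

```text
time: 6.42
ee_pos: [0.4645, -0.1257, 0.2289]
eef_rot: [[0.888, 0.459, 0.014], [0.459, -0.888, -0.007], [0.009, 0.012, -1.0]]
force: [1.3, 0.0, -0.9]
grip_width: 0.0137
```

```bash
python3 - <<'E'
from h import *
c=grab("wrist","w5")
for n in("side","scene"): grab(n,n+"5")
E
```

```text
(no output)
```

View pics/w5.png

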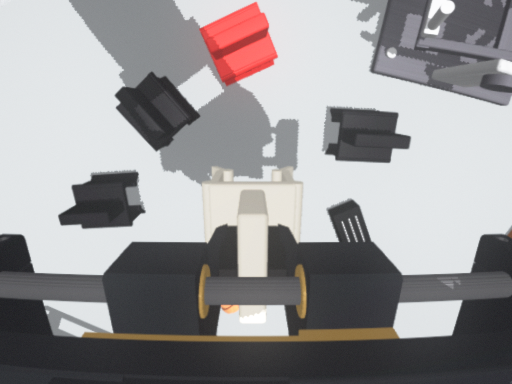

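View pics/side5.png

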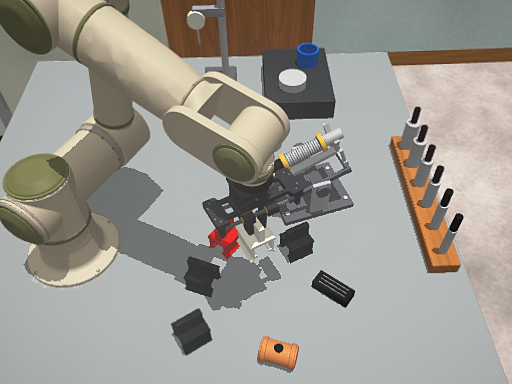

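```bash
cat >> h.py <<'E'
def gpose(h,mid=(.592,.1535,.170),yaw=16.9,lean=21.,k=.0331,dx=0,dy=0):
    yaw,lean=np.radians([yaw,lean]);cy,sy,cl,sl=np.cos(yaw),np.sin(yaw),np.cos(lean),np.sin(lean)
    X=np.array([cy*cl,sy*cl,sl]);Y=np.array([-sy,cy,0]);Z=np.cross(X,Y)
    return np.array(mid)+(h+k)*Z+dx*X+dy*Y, np.c_[Y,X,-Z]
E
python3 - <<'E'
from h import *
p,R=gpose(.11);print(p,np.linalg.det(R));rel(p,R)
p,R=gpose(.07);rel(p,R)
E
```

```text
[0.54293225 0.13859208 0.30359536] 1.0
translation mm [ 192.8 -196.4  -82.7] turn [-0.3033  0.2537 -1.3725]
translation mm [ 206.8 -193.9  -45.4] turn [-0.3033  0.2537 -1.3725]
```

Emit:
drive_tool(
  translation=[
    [0,0,-40],
    [15,-15,-80],
    [50,-50,-83],
    [80,-80,-83],
    [110,-110,-83],
    [135,-135,-83],
    [155,-155,-83],
    [175,-175,-83],
    [193,-196,-83],
    [193,-196,-83],
    [193,-196,-83],
    [193,-196,-83],
  ],
  turn=[
    [0,0,0],
    [0,0,0],
    [-0.3,0.25,-1.37],
    [-0.303,0.254,-1.372],
    [-0.303,0.254,-1.372],
    [-0.303,0.254,-1.372],
    [-0.303,0.254,-1.372],
    [-0.303,0.254,-1.372],
    [-0.303,0.254,-1.372],
    [-0.303,0.254,-1.372],
    [-0.303,0.254,-1.372],
    [-0.303,0.254,-1.372],
  ],
  gripper=[0,0,0,0,0,0,0,0,0,0,0,0],
)

```text
time: 7.57
ee_pos: [0.5426, 0.139, 0.3014]
eef_rot: [[-0.13, 0.941, 0.311], [0.991, 0.114, 0.067], [0.028, 0.317, -0.948]]
force: [-0.9, 0.5, -1.7]
grip_width: 0.0132
```

```bash
python3 - <<'E'
from h import *
p,R=gpose(.11);rel(p,R)
E
```

```text
translation mm [-0.4  1.  -2. ] turn [-0.0411  0.0295 -0.1646]
```

Emit:
drive_tool(
  translation=[
    [0,1,0],
    [0,1,0],
    [0,1,0],
    [0,1,0],
  ],
  turn=[
    [-0.041,0.03,-0.165],
    [-0.041,0.03,-0.165],
    [-0.041,0.03,-0.165],
    [-0.041,0.03,-0.165],
  ],
  gripper=[0,0,0,0],
)

```text
time: 7.9
ee_pos: [0.5431, 0.1389, 0.3002]
eef_rot: [[-0.289, 0.895, 0.34], [0.957, 0.27, 0.104], [0.002, 0.355, -0.935]]
force: [-1.4, -1.0, -1.7]
grip_width: 0.0133
```

```bash
python3 - <<'E'
from h import *
p,R=gpose(.11);rel(p,R)
c=grab("wrist","w6")
s=grab("side","side6");a=grab("scene","scene6")
cv2.imwrite("pics/c6.png",np.hstack([cv2.resize(a["frame"][150:290,210:330],None,fx=3.3,fy=3.3,interpolation=2),cv2.resize(s["frame"][70:210,240:360],None,fx=3.3,fy=3.3,interpolation=2)]))
E
```

```text
translation mm [-0.3  0.9 -3.3] turn [-0.0033 -0.001  -0.0022]
```

View pics/w6.png

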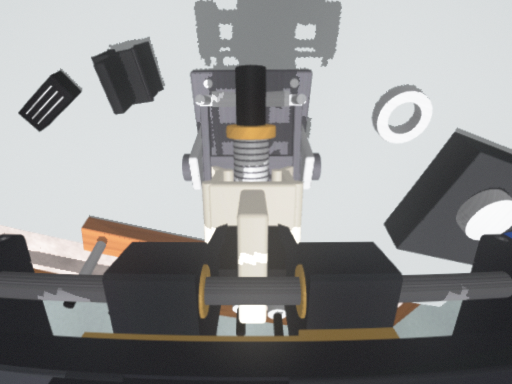

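View pics/c6.png

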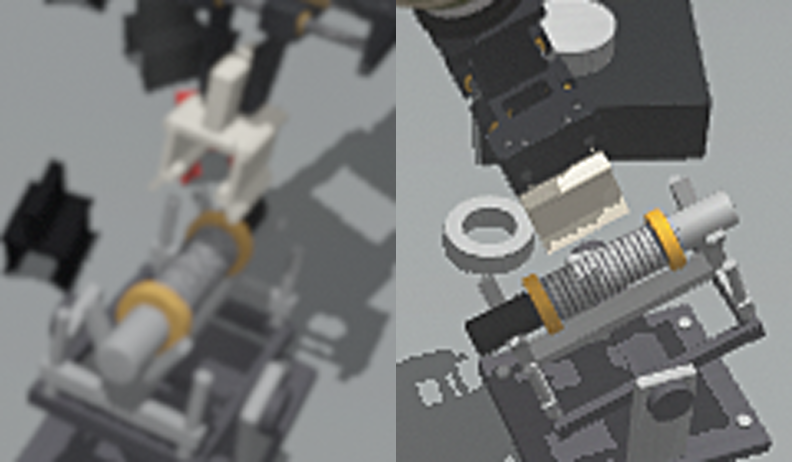

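```bash
python3 - <<'E'
from h import *
from rig import manip
from fitp import PTS
import fitg
from fitg import cyl
s=manip.get_state();T=s["ee_pos"];R=s["eef_rot"]
# protector frame in world: X=tool y, Y=tool x, Z=-tool z, origin TCP+.0331 z
Rp=np.c_[R[:,1],R[:,0],-R[:,2]];o=T+.0331*R[:,2]
print("prot axis lean/yaw",np.degrees(np.arcsin(Rp[2,0])),np.degrees(np.arctan2(Rp[1,0],Rp[0,0])))
# also inspect gauge fits for a range of leans
p,G=gpose(0,k=0);Rg=np.c_[G[:,1],G[:,0],-G[:,2]]
ims=[]
for n,(u0,v0,w,h,k) in {"scene6":(210,150,120,140,3.3),"side6":(255,105,90,90,5)}.items():
    c=cam(n);f=cv2.resize(c["frame"][v0:v0+h,u0:u0+w],None,fx=k,fy=k,interpolation=2)
    def P(X): return ((proj(c,X)-[u0,v0]+.5)*k).astype(np.int32)
    Q=P(PTS@Rp.T+o)
    for i in range(2):
        for b in range(8):
            for kk in (1,2,4):
                if not b&kk: cv2.line(f,tuple(map(int,Q[i*8+b])),tuple(map(int,Q[i*8+(b|kk)])),(0,0,255) if i else (0,200,0),1)
    for a,b,r in ((-.058,-.047,.025),(.047,.058,.025),(-.047,.047,.018)):
        cv2.polylines(f,[cv2.convexHull(P(cyl(p,Rg,a,b,r)).reshape(-1,1,2))],True,(255,0,255),1)
    ims.append(f)
H=max(f.shape[0] for f in ims)
cv2.imwrite("pics/ov6.png",np.hstack([cv2.copyMakeBorder(f,0,H-f.shape[0],0,0,0) for f in ims]))
E
```

```text
prot axis lean/yaw 20.922737771810816 16.840744538653425
```

View pics/ov6.png

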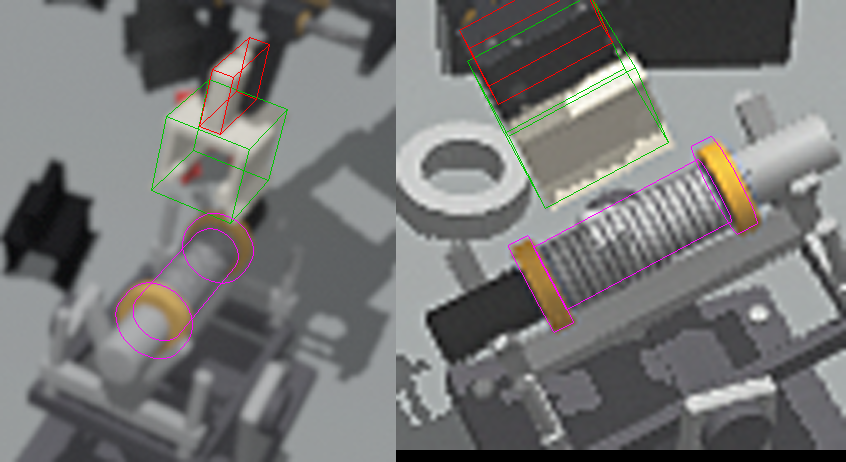

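```bash
cat > ov6.py <<'E'
from h import *
from fitp import PTS
from fitg import cyl
def run(views,T,R,p,G,out,k=.0331):
    Rp=np.c_[R[:,1],R[:,0],-R[:,2]];o=T+k*R[:,2];Rg=np.c_[G[:,1],G[:,0],-G[:,2]];ims=[]
    for n,(u0,v0,w,h,kk) in views.items():
        c=cam(n);f=cv2.resize(c["frame"][v0:v0+h,u0:u0+w],None,fx=kk,fy=kk,interpolation=2);g=f.copy()
        P=lambda X:((proj(c,X)-[u0,v0]+.5)*kk).astype(np.int32)
        Q=P(PTS@Rp.T+o)
        for i in range(2):
            for b in range(8):
                for q in (1,2,4):
                    if not b&q: cv2.line(f,tuple(map(int,Q[i*8+b])),tuple(map(int,Q[i*8+(b|q)])),(0,0,255) if i else (0,200,0),1)
        for a,b,r in ((-.058,-.047,.025),(.047,.058,.025),(-.047,.047,.018)):
            cv2.polylines(f,[cv2.convexHull(P(cyl(p,Rg,a,b,r)).reshape(-1,1,2))],True,(255,0,255),1)
        ims+=[g,f]
    H=max(f.shape[0] for f in ims)
    cv2.imwrite(f"pics/{out}.png",np.hstack([cv2.copyMakeBorder(f,0,H-f.shape[0],0,0,0) for f in ims]))
E
python3 - <<'E'
from ov6 import *
from rig import manip
s=manip.get_state();p,G=gpose(0,k=0)
run({"scene6":(240,160,65,100,6)},s["ee_pos"],s["eef_rot"],p,G,"ov7")
run({"w6":(180,90,150,190,2.6)},s["ee_pos"],s["eef_rot"],p,G,"ov8")
E
```

```text
(no output)
```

View pics/ov7.png

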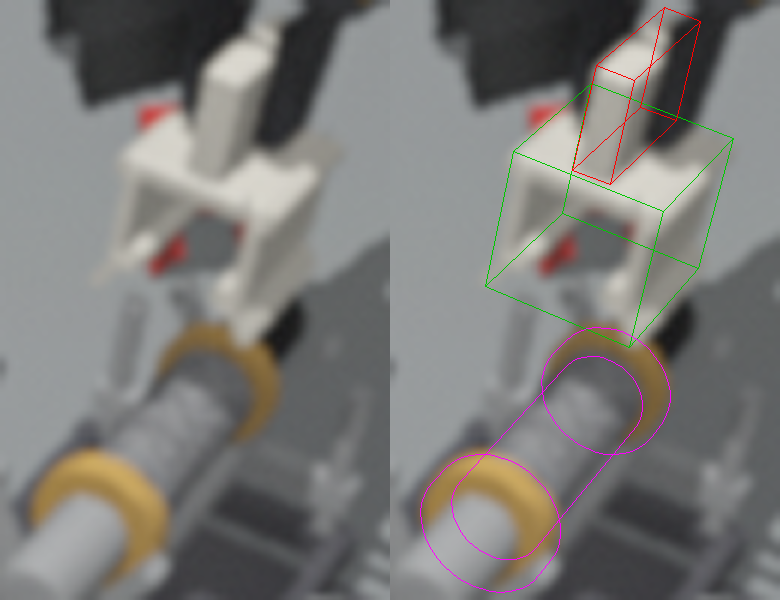

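View pics/ov8.png

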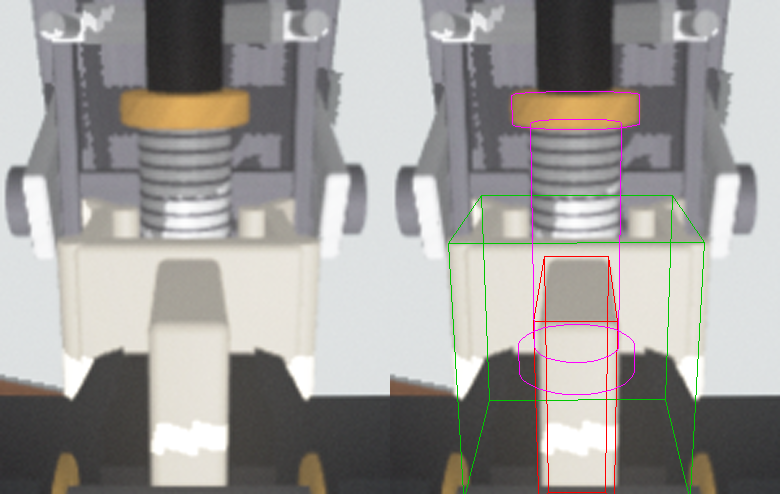

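```bash
cat >> h.py <<'E'
def stat(h=None):
    from rig import manip
    s=manip.get_state();_,R=gpose(0);p0,_=gpose(0)
    Z=-R[:,2];d=(s["ee_pos"]-p0)
    print("t",round(s["time"],2),"d mm (x,y,z gauge)",(np.array([d@R[:,1],d@R[:,0],d@Z])*1e3).round(1),"F gauge xyz",(np.array([s["force"]@R[:,1],s["force"]@R[:,0],s["force"]@Z])).round(1),"w",round(s["grip_width"]*1e3,1),"M",s["torque"].round(2))
    if h is not None:
        p,R=gpose(h);rel(p,R)
E
python3 -c "
from h import *
stat(.040)"
```

```text
t 8.05 d mm (x,y,z gauge) [ -0.2   0.4 107.4] F gauge xyz [-0.4  0.6 -1.6] w 13.1 M [-0.04  0.27  0.04]
translation mm [-0.4  0.3 67.4] turn [-0.0013 -0.0007 -0.001 ]
```

Emit:
drive_tool(
  translation=[
    [0,0,15],
    [0,0,35],
    [0,0,52],
    [0,0,62],
    [0,0,65],
    [0,0,65],
    [0,0,65],
  ],
  turn=[
    [0,0,0],
    [0,0,0],
    [0,0,0],
    [0,0,0],
    [0,0,0],
    [0,0,0],
    [0,0,0],
  ],
  gripper=[0,0,0,0,0,0,0],
)

```text
time: 8.63
ee_pos: [0.5659, 0.146, 0.2412]
eef_rot: [[-0.29, 0.894, 0.342], [0.957, 0.27, 0.104], [0.001, 0.358, -0.934]]
force: [-0.2, -0.6, -1.8]
grip_width: 0.0137
```

```bash
python3 -c "
from ov6 import *
from rig import manip
stat(.028)
grab('wrist','w9');grab('side','side9');grab('scene','scene9')
s=manip.get_state();p,G=gpose(0,k=0)
run({'w9':(180,90,150,170,1.5),'side9':(265,115,75,80,3),},s['ee_pos'],s['eef_rot'],p,G,'ov9')"
```

```text
t 8.63 d mm (x,y,z gauge) [ 0.2  0.4 43.1] F gauge xyz [-1.  -0.6 -1.5] w 13.7 M [-0.06  0.31 -0.02]
translation mm [-0.4 -0.2 15.1] turn [-0.0005 -0.0004 -0.001 ]
```

View pics/ov9.png

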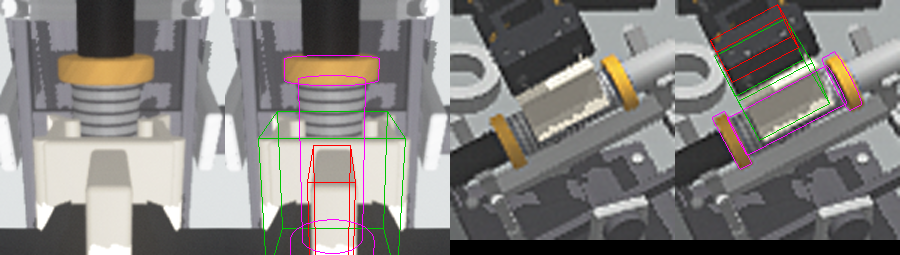

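Emit:
drive_tool(
  translation=[
    [0,0,4],
    [0,0,8],
    [0,0,11],
    [0,0,14],
    [0,0,16],
    [0,0,18],
    [0,0,18],
  ],
  turn=[
    [0,0,0],
    [0,0,0],
    [0,0,0],
    [0,0,0],
    [0,0,0],
    [0,0,0],
    [0,0,0],
  ],
  gripper=[0,0,0,0,0,0,0],
)

```text
time: 9.37
ee_pos: [0.5723, 0.1475, 0.2245]
eef_rot: [[-0.29, 0.893, 0.343], [0.957, 0.271, 0.104], [-0.0, 0.359, -0.933]]
force: [0.2, -2.5, 0.5]
grip_width: 0.0135
```

```bash
python3 -c "
from h import *
stat(.01)"
```

```text
t 9.37 d mm (x,y,z gauge) [ 0.3  0.  25.2] F gauge xyz [-0.3 -2.4  0.6] w 13.5 M [-0.69  0.15 -0.22]
translation mm [-0.  -0.3 15.2] turn [ 0.0004  0.0005 -0.0007]
```

Emit:
drive_tool(
  translation=[
    [-0.5,0,0],
    [-1,0,0.5],
    [-1,0,1],
    [-1,0,1],
  ],
  turn=[
    [0,0,0],
    [0,0,0],
    [0,0,0],
    [0,0,0],
  ],
  gripper=[0,0,0,0],
)

```text
time: 9.7
ee_pos: [0.5729, 0.1468, 0.2236]
eef_rot: [[-0.29, 0.893, 0.343], [0.957, 0.271, 0.104], [0.0, 0.359, -0.933]]
force: [-1.1, -0.0, 2.2]
grip_width: 0.0137
```

```bash
python3 -c "
from h import *
stat(.01)
c=grab('wrist','w10');crop(c,180,90,150,170,4,'w10b')"
```

```text
t 9.7 d mm (x,y,z gauge) [ 0.4 -0.8 24.2] F gauge xyz [-0.2  0.3  2.4] w 13.7 M [-0.1   0.38  0.02]
translation mm [ 0.8 -0.4 14.2] turn [ 0.0005  0.0002 -0.0008]
```

View pics/w10b.png

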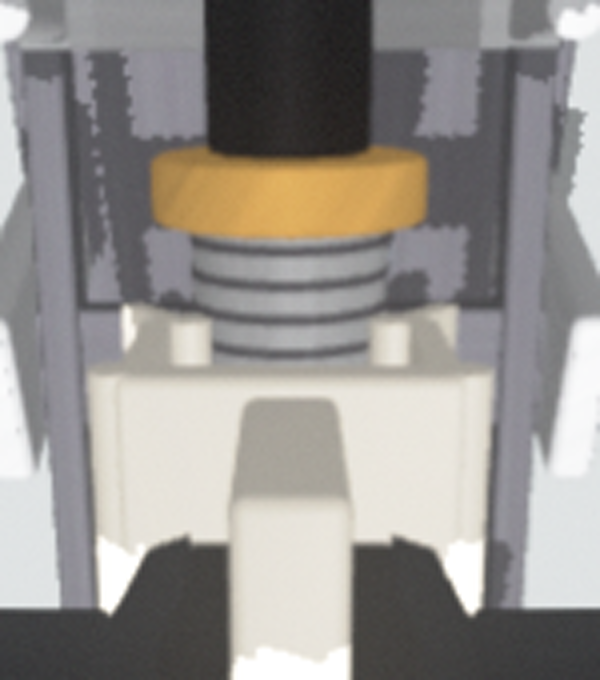

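Emit:
drive_tool(
  translation=[
    [0,0,2],
    [0,0,4],
    [0,0,6],
    [0,0,8],
    [0,0,10],
    [0,0,10],
  ],
  turn=[
    [0,0,0],
    [0,0,0],
    [0,0,0],
    [0,0,0],
    [0,0,0],
    [0,0,0],
  ],
  gripper=[0,0,0,0,0,0],
)

```text
time: 10.25
ee_pos: [0.5766, 0.1479, 0.2143]
eef_rot: [[-0.29, 0.893, 0.344], [0.957, 0.271, 0.104], [0.0, 0.359, -0.933]]
force: [-2.2, -0.9, 5.4]
grip_width: 0.0136
```

```bash
python3 -c "
from h import *
stat(.0)"
```

```text
t 10.25 d mm (x,y,z gauge) [ 0.6 -0.8 14.1] F gauge xyz [-0.3 -0.2  5.9] w 13.6 M [-0.02  0.32  0.06]
translation mm [ 0.9 -0.6 14.1] turn [ 0.0011  0.0003 -0.0008]
```

Emit:
drive_tool(
  translation=[
    [0,0,2],
    [0,0,4],
    [0,0,6],
    [0,0,8],
    [0,0,8],
  ],
  turn=[
    [0,0,0],
    [0,0,0],
    [0,0,0],
    [0,0,0],
    [0,0,0],
  ],
  gripper=[0,0,0,0,0],
)

```text
time: 10.67
ee_pos: [0.5797, 0.1489, 0.2072]
eef_rot: [[-0.29, 0.893, 0.345], [0.957, 0.271, 0.104], [-0.0, 0.36, -0.933]]
force: [-3.6, -1.5, 9.0]
grip_width: 0.0133
```

```bash
python3 -c "
from h import *
stat(.0)"
```

```text
t 10.67 d mm (x,y,z gauge) [ 1.1 -0.8  6.4] F gauge xyz [-0.4 -0.4  9.7] w 13.3 M [-0.08  0.52  0.07]
translation mm [ 0.8 -1.1  6.4] turn [ 0.0021  0.0004 -0.0006]
```

Emit:
drive_tool(
  translation=[
    [0,-0.5,1.5],
    [0,-0.5,3],
    [0,-0.5,4.5],
    [0,-0.5,4.5],
  ],
  turn=[
    [0.002,0,0],
    [0.002,0,0],
    [0.002,0,0],
    [0.002,0,0],
  ],
  gripper=[0,0,0,0],
)

```text
time: 11.0
ee_pos: [0.5812, 0.1493, 0.2036]
eef_rot: [[-0.29, 0.893, 0.345], [0.957, 0.271, 0.104], [-0.0, 0.36, -0.933]]
force: [-4.3, -0.8, 10.2]
grip_width: 0.0134
```

```bash
python3 -c "
from h import *
stat(.0)"
```

```text
t 11.0 d mm (x,y,z gauge) [ 1.2 -0.8  2.4] F gauge xyz [-0.4  0.5 11.1] w 13.4 M [-0.03  0.49  0.11]
translation mm [ 0.8 -1.2  2.4] turn [ 0.0018  0.0007 -0.0004]
```

Emit:
drive_tool(
  translation=[
    [0,-0.5,1.5],
    [0,-0.5,3],
    [0,-0.5,4.5],
    [0,-0.5,4.5],
  ],
  turn=[
    [0.002,0,0],
    [0.002,0,0],
    [0.002,0,0],
    [0.002,0,0],
  ],
  gripper=[0,0,0,0],
)

```text
time: 11.33
ee_pos: [0.5828, 0.1498, 0.2]
eef_rot: [[-0.29, 0.893, 0.345], [0.957, 0.271, 0.104], [-0.001, 0.36, -0.933]]
force: [-4.6, -0.8, 9.2]
grip_width: 0.0133
```

```bash
python3 -c "
from h import *
stat(.0)
c=grab('wrist','w11');s=grab('side','side11')
cv2.imwrite('pics/c11.png',np.hstack([cv2.resize(c['frame'][90:250,180:330],None,fx=2.5,fy=2.5),cv2.resize(s['frame'][115:195,265:340],None,fx=5,fy=5)]))"
```

```text
t 11.33 d mm (x,y,z gauge) [ 1.5 -0.9 -1.5] F gauge xyz [-1.   0.5 10.3] w 13.3 M [0.03 0.35 0.15]
translation mm [ 0.9 -1.5 -1.5] turn [ 0.0018  0.001  -0.0002]
```

View pics/c11.png

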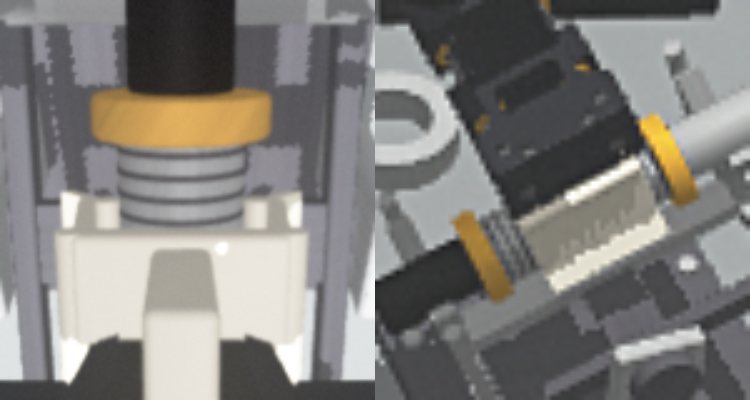

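Emit:
drive_tool(
  translation=[
    [0,-0.5,1.5],
    [0,-1,3],
    [0,-1,4],
    [0,-1,4],
  ],
  turn=[
    [0.002,0,0],
    [0.002,0,0],
    [0.002,0,0],
    [0.002,0,0],
  ],
  gripper=[0,0,0,0],
)

```text
time: 11.77
ee_pos: [0.5837, 0.15, 0.1961]
eef_rot: [[-0.29, 0.893, 0.344], [0.957, 0.271, 0.103], [-0.001, 0.359, -0.933]]
force: [1.7, 1.6, 5.4]
grip_width: 0.0135
```

```bash
python3 -c "
from h import *
stat(.0)"
```

```text
t 11.77 d mm (x,y,z gauge) [ 1.  -0.9 -5.6] F gauge xyz [3.8 1.  4.3] w 13.5 M [ 0.28 -0.41  0.07]
translation mm [ 0.9 -1.  -5.6] turn [ 0.0011  0.0011 -0.0003]
```

```bash
cat > v.py <<'E'
from h import *
import sys
i=sys.argv[1]
stat(.0)
c=grab('wrist','w'+i);s=grab('side','side'+i);a=grab('scene','scene'+i)
cv2.imwrite(f'pics/c{i}.png',np.hstack([cv2.resize(c['frame'][90:250,180:330],None,fx=2,fy=2),cv2.resize(s['frame'][115:195,265:335],None,fx=4,fy=4),cv2.resize(a['frame'][190:270,235:290],None,fx=4,fy=4)]))
E
python3 v.py 12
```

```text
t 11.77 d mm (x,y,z gauge) [ 1.  -0.9 -5.6] F gauge xyz [3.8 1.  4.3] w 13.5 M [ 0.28 -0.41  0.07]
translation mm [ 0.9 -1.  -5.6] turn [ 0.0011  0.0011 -0.0003]
```

View pics/c12.png

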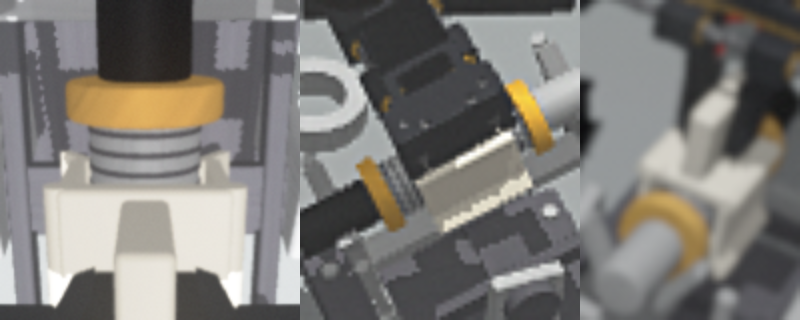

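Emit:
drive_tool(
  translation=[
    [0,0,2],
    [0,0,4],
    [0,0,6],
    [0,0,6],
  ],
  turn=[
    [0,0,0],
    [0,0,0],
    [0,0,0],
    [0,0,0],
  ],
  gripper=[0,0,0,0],
)

```text
time: 12.25
ee_pos: [0.5856, 0.1506, 0.1904]
eef_rot: [[-0.29, 0.893, 0.344], [0.957, 0.271, 0.103], [-0.001, 0.359, -0.933]]
force: [-0.9, 0.1, 6.9]
grip_width: 0.0135
```

```bash
python3 v.py 13
```

```text
t 12.25 d mm (x,y,z gauge) [  0.8  -0.9 -11.5] F gauge xyz [1.7 0.3 6.8] w 13.5 M [ 0.15 -0.03  0.08]
translation mm [  0.9  -0.8 -11.5] turn [ 0.0004  0.0011 -0.0002]
```

View pics/c13.png

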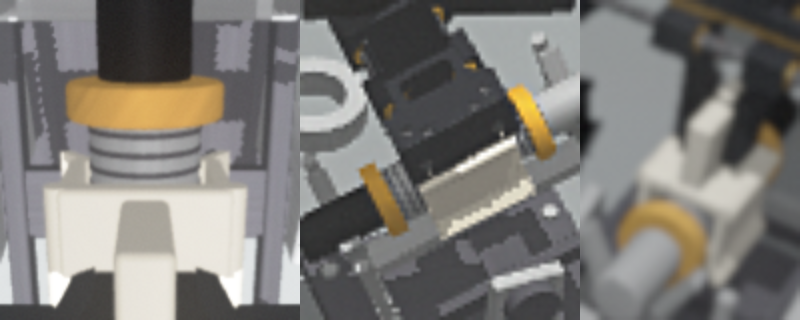

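Emit:
drive_tool(
  translation=[
    [0,0,-2],
    [0,0,-4],
    [0,0,-6],
    [0,0,-8],
    [0,0,-9.5],
    [0,0,-9.5],
  ],
  turn=[
    [0,0,0],
    [0,0,0],
    [0,0,0],
    [0,0,0],
    [0,0,0],
    [0,0,0],
  ],
  gripper=[0,0,0,0,0,0],
)

```text
time: 12.9
ee_pos: [0.5821, 0.1495, 0.1996]
eef_rot: [[-0.29, 0.893, 0.344], [0.957, 0.271, 0.103], [-0.001, 0.359, -0.933]]
force: [2.0, 1.0, 2.2]
grip_width: 0.0136
```

```bash
python3 v.py 14
```

```text
t 12.9 d mm (x,y,z gauge) [ 0.7 -0.9 -1.7] F gauge xyz [2.9 0.3 1.3] w 13.6 M [ 0.18 -0.38  0.03]
translation mm [ 0.9 -0.7 -1.7] turn [ 0.0003  0.0012 -0.0001]
```

View pics/c14.png

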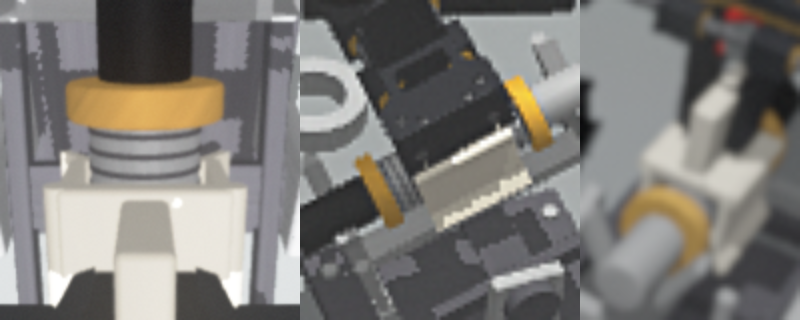

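```bash
python3 -c "
from ov6 import *
from rig import manip
s=manip.get_state();p,G=gpose(-.0017,k=0)
run({'side14':(270,115,65,80,6)},s['ee_pos'],s['eef_rot'],p,G,'ov14')"
```

```text
(no output)
```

View pics/ov14.png

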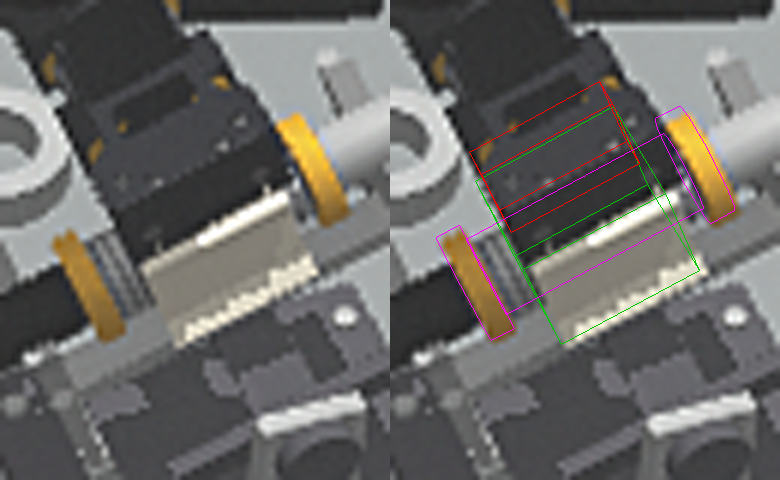

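Emit:
drive_tool(
  translation=[
    [0,0,0],
    [0,0,0],
    [0,0,0],
    [0,0,0],
    [0,0,0],
    [0,0,-5],
    [0,0,-15],
    [0,0,-35],
    [0,0,-65],
    [0,0,-100],
    [0,0,-120],
    [0,0,-120],
  ],
  turn=[
    [0,0,0],
    [0,0,0],
    [0,0,0],
    [0,0,0],
    [0,0,0],
    [0,0,0],
    [0,0,0],
    [0,0,0],
    [0,0,0],
    [0,0,0],
    [0,0,0],
    [0,0,0],
  ],
  gripper=[45,45,45,45,45,45,45,45,45,45,45,45],
)

```text
time: 14.05
ee_pos: [0.541, 0.137, 0.3171]
eef_rot: [[-0.29, 0.89, 0.352], [0.957, 0.271, 0.103], [-0.004, 0.366, -0.93]]
force: [0.2, 1.0, -0.1]
grip_width: 0.0449
```

```bash
python3 v.py 15
```

```text
t 14.05 d mm (x,y,z gauge) [  2.7  -1.  123.4] F gauge xyz [ 0.4  0.9 -0.3] w 44.9 M [-0.    0.13 -0.01]
translation mm [  1.4  -3.8 123.4] turn [0.0085 0.0036 0.0008]
```

View pics/w15.png

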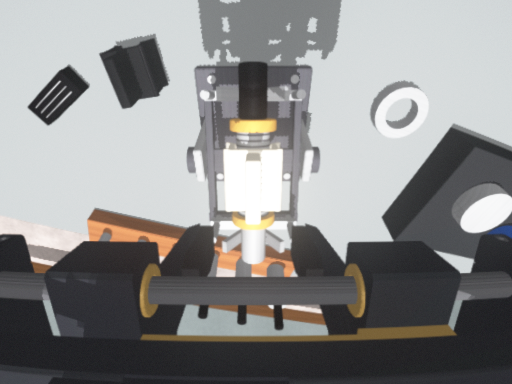

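View pics/c15.png

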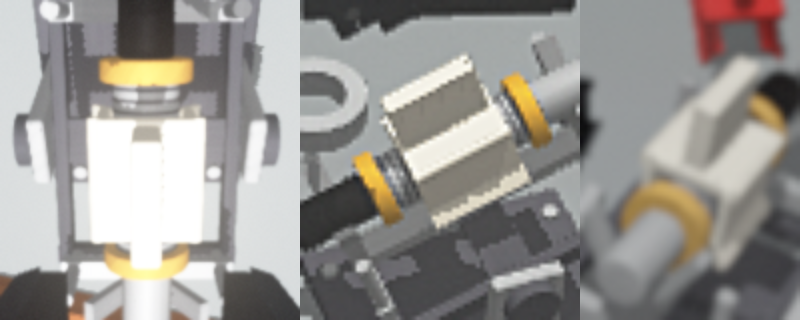

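```bash
python3 -c "
from rig import manip
print(manip.close_job())"
```

```text
the job is handed in; nothing more can be done
None
```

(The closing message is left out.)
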